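# Centre a cast, free the stage lock and run it into the model scanner

### The arm

A 6-joint arm with a two-finger parallel gripper is mounted at the origin on a cart in front of the work surface, level with it; the furniture and walls round the work are solid. World frame = base frame: x ahead of the robot, y to its left, z up, the work surface at z = 0. Lengths are in mm, angles in rad, forces in N, time in s.
With the tool pointing down it reaches from about 250 to 725 mm from the base axis. Payload 9.7 kg.
Tool frame: the origin (TCP) lies on the centre line of the jaws, within the pads' length; the fingertips stand 14 mm ahead of it and the grasp point (between the pads) lies 5 mm behind it; z points along the fingers, y is the line along which they close (so a half turn about z gives the same grasp; the last joint's range is limited). The gripper opens to 85 mm and grips with 20 to 120 N. Pads are 22 mm wide; open, the fingers measure 114 mm over their backs; the gripper's body (76 mm by 85 mm) begins 54 mm behind the grasp point. The pads swing forward as they close: fully open they stand 13 mm farther back than shut.
Start: joints at [1.291, 0.087, 0.176, 1.66, 0, 1.571], TCP at [151.887, 528.609, 211.884] pointing down, gripper open.
Joint ranges: [-3.13, 3.13], [-0.85, 1.81], [-1.15, 1.24], [-2.2, 2.28], [-1.44, 1.52], [-3.14, 3.14]. Speed limits (rad/s): [2.22, 2.22, 2.57, 3.14, 3.14, 3.14].

### API

Orientations are given as a unit quaternion [w, x, y, z].
In Python, from rig import r, get_image, camera_model gives the robot as it stands.
- The arm moves only by the tool carry_out, never from a script. Its argument "increments" is one flat list of numbers, 5 for each row, row after row: the gripper command: -1 is fully open, 1 is shut, values between are in proportion, then the shift along the tool's x, y, z in m, then the turn about the tool's z in degrees. A call has 1 to 5 rows; each row shifts and turns the commanded pose from where the row before left it, along the tool's axes as they then stand; what a row does not reach is not made up. A row lasts 1/10 s, in which the tool goes at most 50 mm and 8.59 degrees, less where a joint would pass 70% of its speed; a pose out of reach is approached as far as the arm can. A call is refused whole if a number of a shift passes 0.05 or a number of a turn 8.59, either way. A call with a gripper value outside its range is refused whole. The fingers move at their own pace and stop on an object; "grip_force" is the grip in N (left out, the last holds). Time passes only in rows, so rows that do not move let the fingers close. It gives the time, the measured TCP pose, the force, the opening and the grip force at its end, in the units of the state.
- r.observe(): the state, without advancing time (a new reading comes with each control period).
- get_image(name): name is "side" or "top" or "wrist"; returns the picture (400x640x3 uint8, blue, green, red); there is no depth.
- camera_model(name): a dict with "intrinsics" (3x3 intrinsics, pixels), "dist_coeffs" ([k1, k2, p1, p2, k3] as OpenCV has them; the pictures are not rectified), "cam_to_world" (4x4, takes a point from camera to world coordinates). Camera axes: x right, y up, looking along -z (the intrinsics and any distortion apply to the point x, -y, -z); pixel columns grow to the right and rows downward; lengths in mm; the calibration is good to about 2 mm. A picture is of the moment at which its call begins: read the wrist's pose just before it. camera_model takes no time and is no camera call; for the wrist camera it gives the pose at the moment of the call.
- r.sign_off(): hands the job in; it is judged then, once.
The state is a dict: "time": time; "joints": joint angles; "qvel": joint speeds; "joint_torque": joint torques, N m; "position": TCP position; "eef_rot": TCP orientation; "force": force on the tool from outside, world axes, zero at the start; "moment": the same for the moment, N m; "width": finger opening in mm; "finger_force": force on a finger pad.
Only numpy, scipy, OpenCV 4.12 (cv2) and the standard library are available. Lean on these libraries where they do the work, as an engineer would, in place of code of your own. Each camera call takes 0.05 s, during which the arm holds its last target. There are 200 camera calls.

### The job

The orange dental cast stands off-centre on the scanner's sliding stage. While the stage is still locked, tap or nudge the cast until it stands upright with its middle over the crossing of the two black lines; then free the lock by sliding its red tab to the side, all the way (only one of the two ways is open and you cannot see which, so feel for it), and with the black knob push the stage fully home into the white hood with the cast still centred. Leave the other things on the bench where they are.

Things in the scene. Friction and masses are not known exactly. Their poses are not given: they have to be found in the camera images.
- scanner: Model scanner fixed to the bench: grey bed 260 (x) x 150 (y) x 18 mm, with a white hood (point hood) on its far end and a wing 12 mm high for the lock bar on its right side (x -92 to -28, y -75 to -158 mm). Origin: middle of the bed's underside, on the bench; x points into the hood (the way the stage runs), y to the left, z up. Its place and yaw vary.
- stage_mark (a point): Crossing of two thin black lines on the sliding stage's top, 28 mm above the bench; axes as the scanner's. The stage is an aluminium plate 110 (x) x 120 (y) mm, the lines run to its edges; at the start the mark lies 65 mm in front (-x) of the scanner's origin. The stage carries the cast by friction.
- stage_knob (a point): Black upright knob of the stage, 22 mm in diameter, from 20 to 60 mm above the bench; this point is on its axis, 50 mm above the bench, 100 mm in front (-x) of the mark. A flat stem 14 mm wide, 27 mm high over the bench, joins it to the stage.
- hood (a point): Middle of the white hood's roof, on its top, 104 mm above the bench, 75 mm beyond (+x) the scanner's origin. The hood is a tunnel along x, 104 mm long and 152 mm wide outside; its opening is 132 mm wide and 84 mm high over the bench.
- stage (a joint): Travel of the stage into the hood in m: 0 = out (locked, about 1 mm of play), 0.105 = hard stop, fully home. It runs in along the scanner's +x with 2 to 4 N and stays where it is left. While the lock bar is near its middle the stage cannot move.
- lock_tab (a point): Red tab of the lock bar, 14 (x) x 26 (y) mm, 17 to 57 mm above the bench; this point: its middle, 47 mm up. With the bar at 0 it lies 60 mm in front of and 115 mm to the right of the scanner's origin. Slides only along the scanner's y, with 2 to 3 N. Guide strips 20 mm high flank the bar, inner faces 17 mm from its middle line.
- lock_bar (a joint): Lock bar, m along the scanner's y: near 0 = locked (starts within 2 mm of 0), end stops +0.028 (tab to the left, towards the stage) and -0.028 (right). Beyond 0.017 either way the stage is free. A keeper hidden in the bed bars one way, which differs from start to start: there the bar stops dead 5 mm from 0; the other way runs to the end stop. Stays where left.
- cast: Orange plaster jaw cast on a flat clear base, loose on the stage, 56 (x) x 66 (y) x 40 mm high, the base 12 mm high with square edges and the widest part; 140 to 280 g. Origin: middle of its underside; x, y along its sides, z up.
- cast_centre (a point): The middle of the cast's underside (the point to bring over the mark).
- cast_white: Bystander: white plaster jaw, 56 x 60 x 28 mm, origin at the middle of its underside.
- powder_jar: Bystander: round jar with white lid, 48 mm in diameter, 58 mm high.
- bur_block: Bystander: small wooden block with burs, 40 x 64 x 38 mm.
- bottle_dark: Bystander: small dropper bottle with black cap, 26 mm in diameter, 73 mm high.
- spirit_burner: Bystander: glass spirit burner, 62 mm in diameter, 76 mm high.
- pen_blue: Bystander: blue pen, 8 mm thick, 179 mm long, lying.
Not all that is in view belongs to the job. Leave any purple look-alike of the cast alone.

How it is judged (in metres and radians):
On the way, in this order (a step that is already met when the one before it is completed fails the run):
1. the cast stands upright and still on the stage, its middle within 6 mm of the crossing, with the stage out and the lock bar still in its middle (horizontal distance between cast_centre and stage_mark below 0.006 m and angle between cast's own z axis and vertical below 0.1 rad and linear speed of cast below 0.01 m/s and z of cast_centre in the frame of stage_mark between -0.004 and 0.004 m and value of joint lock_bar between -0.012 and 0.012 m and value of joint stage below 0.01 m and contact force between the fingers and cast below 0.1 N), for 0.2 s.
2. the lock bar is moved more than 17 mm out of its middle, the stage still out ((value of joint lock_bar above 0.017 m or value of joint lock_bar below -0.017 m) and value of joint stage below 0.02 m), for 0.2 s.
3. the stage is fully home (value of joint stage above 0.101 m), for 0.2 s.
At the end, for the whole second after the job is handed in: The stage is home (within 4 mm of its stop), the lock bar is more than 17 mm from its middle, and the cast stands upright (within 0.1 rad) and still on the stage with its middle within 6 mm of the crossing (value of joint stage above 0.101 m and (value of joint lock_bar above 0.017 m or value of joint lock_bar below -0.017 m) and horizontal distance between cast_centre and stage_mark below 0.006 m and angle between cast's own z axis and vertical below 0.1 rad and linear speed of cast below 0.01 m/s and z of cast_centre in the frame of stage_mark between -0.004 and 0.004 m); the robot touches nothing.
It fails at once if a bystander is moved more than 20 mm (distance of any of cast_white, powder_jar, bur_block, bottle_dark, spirit_burner, pen_blue from where it was at the start of the episode above 0.02 m).
It fails at once if the cast is tipped over (angle between cast's own z axis and vertical above 0.6 rad).
It also fails if it takes over 72 s, if anything falls off the work surface, if the arm or the gripper's body presses on something with over 40 N, if the wrist force passes 120 N, or if a joint passes its speed limit or range.

## Working session

There is one attempt and no reset: what is moved stays moved. The work goes in short steps, Python scripts to look and compute and a tool call to move; the robot and the scene stay as the last step left them, time stands still between calls to the robot, and variables do not carry over. Pictures are saved under pics/ and viewed, at most 10 in all, crops included, and the job is handed in when it is done.

Besides the shell and the picture viewer there is one more tool, called after "Request:" as name(argument=value, ...) on one line, values as JSON. carry_out: Moves the arm, as the interface text tells. Its arguments: {"type":"object","properties":{"increments":{"type":"array"},"grip_force":{"type":"number"}},"required":["increments"]}

```bash
mkdir -p pics
python3 - <<'E'
from rig import r,get_image,camera_model
import cv2,numpy as np
for n in("top","side"):
    cv2.imwrite(f"pics/{n}0.png",get_image(n)); m=camera_model(n); print(n,np.round(m["intrinsics"],1).tolist(),m["dist_coeffs"],np.round(m["cam_to_world"],3).tolist())
o=r.observe();print(o["position"],o["eef_rot"],o["time"],o["width"])
E
```

```text
top [[486.1, 0.0, 317.3], [0.0, 486.1, 198.2], [0.0, 0.0, 1.0]] [-0.06467638  0.          0.          0.          0.        ] [[-0.012, 0.998, -0.069, 478.246], [-1.0, -0.011, 0.009, -89.445], [0.008, 0.069, 0.998, 1240.408], [0.0, 0.0, 0.0, 1.0]]
side [[445.0, 0.0, 318.9], [0.0, 445.0, 197.0], [0.0, 0.0, 1.0]] [-0.05744206  0.          0.          0.          0.        ] [[0.948, 0.131, -0.29, 232.766], [-0.318, 0.341, -0.885, -1060.046], [-0.016, 0.931, 0.365, 466.336], [0.0, 0.0, 0.0, 1.0]]
[151.827939   528.40125564 211.28387121] [-7.88165030e-05  1.39439356e-01  9.90230447e-01 -5.66722202e-04] 0.1 85.49140323488437
```

View pics/top0.png

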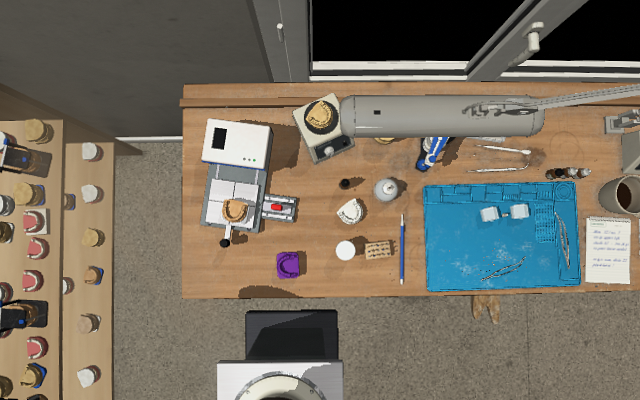

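View pics/side0.png

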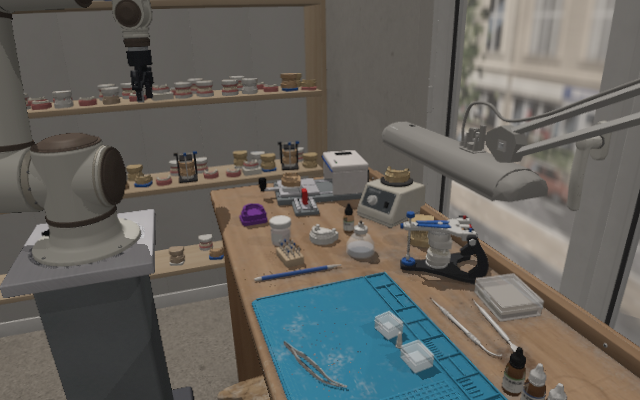

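```bash
cat > h.py <<'E'
from rig import r,get_image,camera_model
import cv2,numpy as np
def ray(m,uv,z):
    p=cv2.undistortPoints(np.array(uv,float).reshape(-1,1,2),m["intrinsics"],m["dist_coeffs"]).reshape(-1,2)
    T=np.array(m["cam_to_world"]); d=np.c_[p[:,0],-p[:,1],-np.ones(len(p))]@T[:3,:3].T
    return T[:3,3]+d*((np.broadcast_to(z,len(p))-T[2,3])/d[:,2])[:,None]
def proj(m,P):
    T=np.array(m["cam_to_world"]); c=(np.array(P,float).reshape(-1,3)-T[:3,3])@T[:3,:3]
    return cv2.projectPoints(c*[1,-1,-1],np.zeros(3),np.zeros(3),m["intrinsics"],m["dist_coeffs"])[0].reshape(-1,2)
E
python3 - <<'E'
from h import *
i=cv2.imread("pics/top0.png")[110:290,190:310]
cv2.imwrite("pics/top0c.png",cv2.resize(i[:150],None,fx=4,fy=4,interpolation=cv2.INTER_CUBIC))
E
```

```text
(no output)
```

View pics/top0c.png

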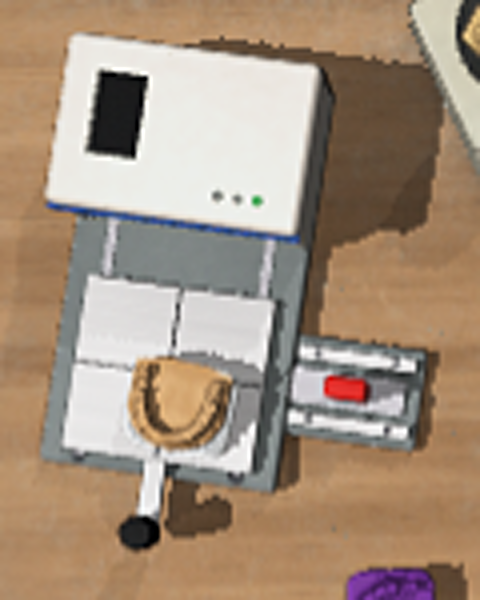

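The crop shows the stage plate corners at about (90,277), (273,297), (250,472), (64,447). The knob is at (139,532), the red tab at (346,388) and the cast base near (182,410). The hood is at the far end.

Run:
```python
from h import *
from scipy.optimize import least_squares
m=camera_model("top")
c=lambda L:(np.array(L,float)+.5)/4-.5+[190,110]
uv=c([(90,277),(273,297),(250,472),(64,447),(139,532),(346,386),(72,35),(322,66),(298,238),(47,205)])
P=np.array([(-10,60,28),(-10,-60,28),(-120,-60,28),(-120,60,28),(-165,0,60),(-60,-115,57),(127,76,104),(127,-76,104),(23,-76,104),(23,76,104)],float)
def W(q):
    R=np.array([[np.cos(q[2]),-np.sin(q[2])],[np.sin(q[2]),np.cos(q[2])]]); Q=P.copy();Q[:,:2]=P[:,:2]@R.T+q[:2];return Q
s=least_squares(lambda q:(proj(m,W(q))-uv).ravel(),[480,100,0],loss="soft_l1")
print(s.x,np.round(s.fun.reshape(-1,2),1).tolist())
q=s.x;w=W(q);print("knob",w[4],"tab",w[5])
cast=ray(m,c([(182,405),(130,440),(235,440)]),[30,40,40])
R=np.array([[np.cos(q[2]),-np.sin(q[2])],[np.sin(q[2]),np.cos(q[2])]])
print("cast in scanner",(cast[:,:2]-q[:2])@R, "mark",q[:2]+R@[-65,0])
print(np.linalg.norm(w[:,:2],axis=1))
mw=camera_model("wrist");print(np.round(mw["cam_to_world"],3).tolist(),mw["intrinsics"].tolist())
o=r.observe();from scipy.spatial.transform import Rotation as Ro
print(np.round(Ro.from_quat(np.roll(o["eef_rot"],-1)).as_matrix(),3).tolist(), o["time"])
```

```text
[ 6.15605275e+02  1.03314251e+02 -1.45071314e-01] [[-0.4, -0.5], [1.1, 0.8], [0.6, 0.7], [-0.4, 0.5], [-0.3, 0.7], [1.0, 0.7], [-0.5, -1.1], [0.2, -0.6], [-0.0, -0.5], [-0.9, -0.7]]
knob [452.33850146 127.16714473  60.        ] tab [539.61079497  -1.8039636   57.        ]
cast in scanner [[ -82.94681546  -10.47143812]
 [-108.87276081   16.67543709]
 [-100.1575397   -47.71016847]] mark [551.28806137 112.71084526]
[635.9295182  598.75946329 492.02456278 536.63919686 469.87402844
 539.61381036 769.11779467 730.34955302 627.8663748  672.56813565]
[[0.276, -0.925, -0.261, 86.067], [0.961, 0.265, 0.077, 547.387], [-0.002, -0.272, 0.962, 372.997], [0.0, 0.0, 0.0, 1.0]] [[327.53868648696863, 0.0, 321.2868042965386], [0.0, 327.53868648696863, 199.22850647140416], [0.0, 0.0, 1.0]]
[[-0.961, 0.276, -0.0], [0.276, 0.961, -0.001], [-0.0, -0.001, -1.0]] 0.1
```

Request:
carry_out(increments=[-1, 0, 0, 0, -7.7, -1, -0.034, -0.03, 0, 0, -1, -0.034, -0.03, 0, 0, -1, -0.034, -0.03, 0, 0, -1, -0.034, -0.03, 0, 0])

```text
time: 0.6
position: [269.7, 388.7, 211.5]
eef_rot: [-0.0, 0.072, 0.997, -0.0]
force: [0.8, 0.5, 0.8]
width: 85.1
finger_force: 0.0
```

Request:
carry_out(increments=[-1, -0.034, -0.03, 0, 0, -1, -0.034, -0.03, 0, 0, -1, -0.034, -0.03, 0, 0, -1, -0.034, -0.03, 0, 0, -1, -0.034, -0.03, 0, 0])

```text
time: 1.1
position: [416.4, 215.5, 211.8]
eef_rot: [0.0, 0.073, 0.997, 0.0]
force: [0.8, 2.4, -0.1]
width: 85.0
finger_force: 0.0
```

Request:
carry_out(increments=[-1, -0.034, -0.03, 0, 0, -1, -0.034, -0.03, 0, 0, -1, -0.034, -0.03, 0, 0, -1, 0, 0, 0, 0, -1, 0, 0, 0, 0])

```text
time: 1.6
position: [503.5, 112.5, 211.2]
eef_rot: [-0.001, 0.074, 0.997, -0.0]
force: [1.0, -0.5, -0.5]
width: 85.2
finger_force: 0.0
```

Run:
```python
from h import *
o=r.observe();print(o["position"],o["eef_rot"],o["time"],o["force"])
m=camera_model("wrist");i=get_image("wrist");cv2.imwrite("pics/w1.png",i)
import pickle;pickle.dump(m,open("w1.pkl","wb"))
```

```text
[503.54112857 112.45104055 211.22907869] [-7.24752258e-04  7.38056663e-02  9.97272371e-01 -1.28197429e-04] 1.6 [ 1.04726329 -0.49242032 -0.53977883]
```

View pics/w1.png

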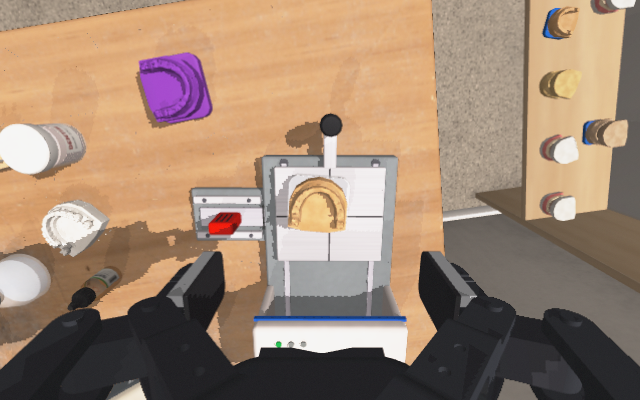

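The wrist view is rotated so that image down is +x. The stage spans about (275,168) to (387,262), with the cast at about (317,205), the tab at (225,223) and the knob at (331,125). I'll enlarge the stage.

Run:
```python
from h import *
i=cv2.imread("pics/w1.png")[110:270,190:402]
i=np.clip(i.astype(float)*1.0,0,255); g=255*(i/255)**2.0
cv2.imwrite("pics/w1c.png",cv2.resize(g.astype(np.uint8),None,fx=3.75,fy=3.75,interpolation=cv2.INTER_CUBIC))
```

```text
(no output)
```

View pics/w1c.png

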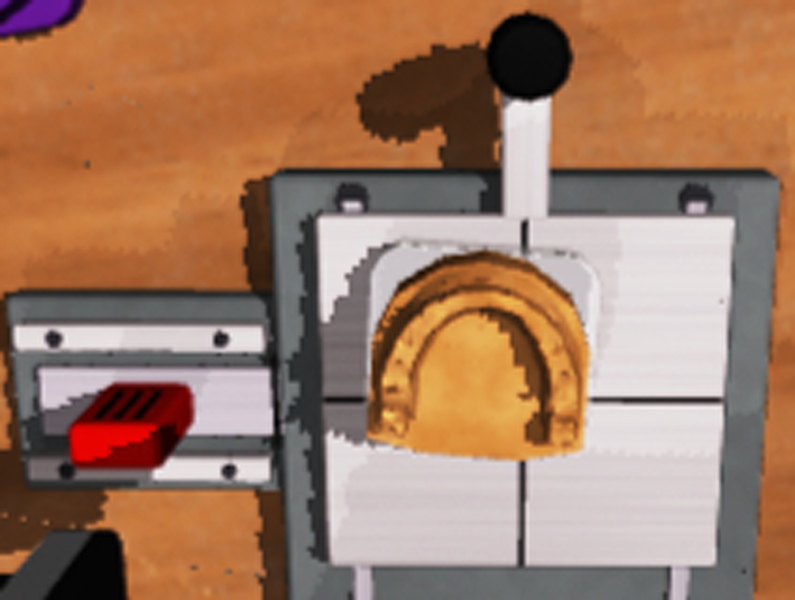

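Edge points from the crop:
- **Stage corners:** (320,215), (735,217), (717,566), (328,566).
- **Lines:** they cross at about (523,400).
- **Cast base:** the rear edge runs (400,243) to (575,255), the right edge (601,290) to (596,390), and the left edge is near x≈369.

Run:
```python
from h import *
import pickle
from scipy.optimize import least_squares
m=pickle.load(open("w1.pkl","rb"))
c=lambda L:(np.array(L,float)+.5)/3.75-.5+[190,110]
# wrist pixel -> world at given z
P=np.array([(-120,-60,28),(-120,60,28),(-10,60,28),(-10,-60,28),(-65,0,28),(-165,0,60)],float)
uv=c([(318,215),(735,217),(717,566),(328,566),(522,399),(530,55)])
def W(q,P=P):
    R=np.array([[np.cos(q[2]),-np.sin(q[2])],[np.sin(q[2]),np.cos(q[2])]]); Q=P.copy();Q[:,:2]=P[:,:2]@R.T+q[:2];return Q
s=least_squares(lambda q:(proj(m,W(q))-uv).ravel(),[615,103,-.145]);q=s.x
print(q,np.round(s.fun.reshape(-1,2),1).tolist())
R=np.array([[np.cos(q[2]),-np.sin(q[2])],[np.sin(q[2]),np.cos(q[2])]])
e=ray(m,c([(400,242),(575,255),(601,290),(596,390),(370,265),(368,430)]),40)
print("cast edges rel mark",np.round((e[:,:2]-q[:2])@R+[65,0],1).tolist())
t=ray(m,c([(72,424),(150,467),(162,440),(190,386),(112,384)]),57);print("tab top rel",np.round((t[:,:2]-q[:2])@R,1).tolist())
k=R@np.array([-65,0])+q[:2];print("mark",k,"knob",R@[-165,0]+q[:2],"tab",R@[-60,-115]+q[:2])
o=r.observe();d=k-o["position"][:2];print("tcp->mark scanner",d@R)
```

```text
[ 6.16328280e+02  1.04000215e+02 -1.50352356e-01] [[-1.0, -0.4], [0.5, -0.6], [-0.0, 0.5], [-0.2, 0.2], [0.5, -0.3], [0.1, 0.7]]
cast edges rel mark [[-49.2, -34.9], [-45.7, 13.5], [-35.8, 20.9], [-6.5, 20.3], [-42.7, -43.3], [5.8, -45.1]]
tab top rel [[-66.9, -123.9], [-54.4, -103.6], [-62.3, -99.7], [-77.9, -91.0], [-78.4, -112.1]]
mark [552.06158623 113.73633896] knob [453.18975011 128.71499118] tab [539.77972798  -0.71520519]
tcp->mark scanner [48.32312024  7.767239  ]
```

Request:
carry_out(increments=[-1, -0.029, -0.004, 0, 0, -1, 0, 0, 0.04, 0, -1, 0, 0, 0.04, 0, -1, 0, 0, 0.04, 0, -1, 0, 0, 0, 0])

```text
time: 2.15
position: [527.7, 105.8, 86.7]
eef_rot: [-0.004, 0.072, 0.997, -0.001]
force: [0.2, -0.1, 0.1]
width: 85.4
finger_force: 0.0
```

Request:
carry_out(increments=[-1, 0, 0, 0.025, 0, -1, 0, 0, 0.02, 0, -1, 0, 0, 0, 0, -1, 0, 0, 0, 0])

```text
time: 2.55
position: [532.0, 105.9, 49.1]
eef_rot: [0.001, 0.072, 0.997, 0.0]
force: [-0.3, 0.8, 0.0]
width: 85.5
finger_force: 0.0
```

Request:
carry_out(increments=[-0.8, 0, 0, 0, 0, -0.7, 0, 0, 0, 0, -0.6, 0, 0, 0, 0, -0.55, 0, 0, 0, 0, -0.55, 0, 0, 0, 0], grip_force=20)

```text
time: 3.05
position: [531.6, 105.1, 47.0]
eef_rot: [0.0, 0.073, 0.997, 0.0]
force: [-1.2, -0.5, -0.8]
width: 66.4
finger_force: 0.0
```

Run:
```python
from h import *
o=r.observe();print(o["position"],o["time"],o["force"],o["width"],o["finger_force"])
i=get_image("wrist");cv2.imwrite("pics/w2.png",i)
```

```text
[531.58854401 105.08921102  47.04719043] 3.05 [-1.18965922 -0.50677379 -0.76681275] 66.43657271271873 0.0
```

View pics/w2.png

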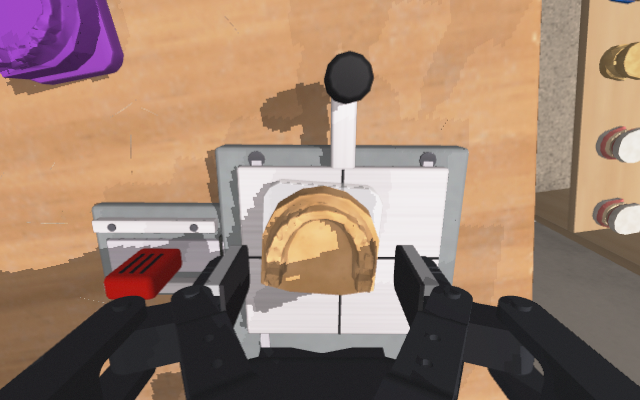

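The fingers are not touching the cast yet (force 0) and they look high. I'll reopen and feel downward for the stage.

Request:
carry_out(increments=[-1, 0, 0, 0, 0, -1, 0, 0, 0.003, 0, -1, 0, 0, 0.003, 0, -1, 0, 0, 0, 0, -1, 0, 0, 0, 0])

```text
time: 3.6
position: [531.4, 105.1, 40.7]
eef_rot: [-0.0, 0.073, 0.997, -0.0]
force: [-0.0, 0.7, -0.1]
width: 85.5
finger_force: 0.0
```

Request:
carry_out(increments=[-1, 0, 0, 0.003, 0, -1, 0, 0, 0, 0, -1, 0, 0, 0, 0])

```text
time: 3.9
position: [531.5, 105.1, 37.8]
eef_rot: [-0.0, 0.073, 0.997, -0.0]
force: [0.1, 0.2, 0.2]
width: 85.5
finger_force: 0.0
```

Request:
carry_out(increments=[-1, 0, 0, 0.003, 0, -1, 0, 0, 0, 0, -1, 0, 0, 0, 0])

```text
time: 4.2
position: [531.5, 105.1, 34.8]
eef_rot: [-0.0, 0.073, 0.997, -0.0]
force: [0.0, 0.1, -1.0]
width: 85.2
finger_force: 0.0
```

Request:
carry_out(increments=[-0.85, 0, 0, 0, 0, -0.75, 0, 0, 0, 0, -0.65, 0, 0, 0, 0, -0.6, 0, 0, 0, 0, -0.6, 0, 0, 0, 0])

```text
time: 4.7
position: [531.5, 105.1, 34.9]
eef_rot: [0.0, 0.073, 0.997, 0.0]
force: [-0.4, -0.3, -0.7]
width: 68.1
finger_force: 0.0
```

Request:
carry_out(increments=[-0.57, 0, 0, 0, 0, -0.54, 0, 0, 0, 0, -0.51, 0, 0, 0, 0, -0.51, 0, 0, 0, 0, -0.51, 0, 0, 0, 0])

```text
time: 5.2
position: [531.6, 105.1, 34.9]
eef_rot: [0.0, 0.073, 0.997, 0.0]
force: [-0.7, -1.2, -0.5]
width: 64.3
finger_force: 0.0
```

Run:
```python
from h import *
i=get_image("wrist");cv2.imwrite("pics/w3f.png",i)
cv2.imwrite("pics/w3.png",cv2.resize(i[130:350,170:470],None,fx=2.66,fy=2.66,interpolation=cv2.INTER_CUBIC))
```

```text
(no output)
```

View pics/w3.png

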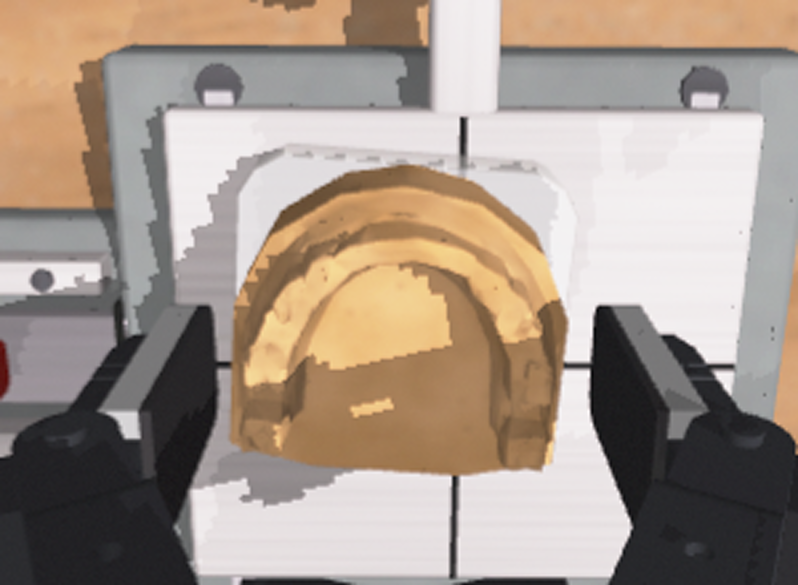

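The fingers still sit above the base top. I'll open them again and keep feeling downward. The body has about 16 mm of clearance over the cast.

Request:
carry_out(increments=[-1, 0, 0, 0, 0, -1, 0, 0, 0, 0, -1, 0, 0, 0.003, 0, -1, 0, 0, 0, 0, -1, 0, 0, 0, 0])

```text
time: 5.75
position: [531.4, 105.1, 31.7]
eef_rot: [-0.0, 0.073, 0.997, -0.0]
force: [-0.3, 0.2, -0.4]
width: 85.5
finger_force: 0.0
```

Request:
carry_out(increments=[-1, 0, 0, 0.002, 0, -1, 0, 0, 0, 0, -1, 0, 0, 0, 0])

```text
time: 6.05
position: [531.5, 105.1, 29.8]
eef_rot: [-0.0, 0.073, 0.997, -0.0]
force: [-0.1, 0.3, 0.6]
width: 85.6
finger_force: 0.0
```

Request:
carry_out(increments=[-0.85, 0, 0, 0, 0, -0.75, 0, 0, 0, 0, -0.65, 0, 0, 0, 0, -0.6, 0, 0, 0, 0, -0.6, 0, 0, 0, 0])

```text
time: 6.55
position: [531.5, 105.1, 29.9]
eef_rot: [0.0, 0.073, 0.997, 0.0]
force: [0.9, 0.6, 0.5]
width: 68.2
finger_force: 0.0
```

Request:
carry_out(increments=[-0.57, 0, 0, 0, 0, -0.54, 0, 0, 0, 0, -0.51, 0, 0, 0, 0, -0.51, 0, 0, 0, 0, -0.51, 0, 0, 0, 0])

```text
time: 7.05
position: [531.5, 105.1, 29.9]
eef_rot: [0.0, 0.073, 0.997, 0.0]
force: [-1.2, -0.7, 0.2]
width: 64.5
finger_force: 0.0
```

Request:
carry_out(increments=[-0.48, 0, 0, 0, 0, -0.45, 0, 0, 0, 0, -0.42, 0, 0, 0, 0, -0.4, 0, 0, 0, 0, -0.4, 0, 0, 0, 0])

```text
time: 7.55
position: [531.6, 105.0, 30.1]
eef_rot: [0.0, 0.073, 0.997, -0.0]
force: [-1.2, -1.9, 3.1]
width: 60.2
finger_force: 7.3
```

Request:
carry_out(increments=[-0.38, 0, 0, 0, 0, -0.36, 0, 0, 0, 0, -0.34, 0, 0, 0, 0, -0.34, 0, 0, 0, 0, -0.34, 0, 0, 0, 0])

```text
time: 8.05
position: [531.6, 105.0, 30.4]
eef_rot: [0.0, 0.073, 0.997, -0.0]
force: [-1.6, -1.8, 6.3]
width: 59.0
finger_force: 20.3
```

Request:
carry_out(increments=[-0.34, -0.005, 0.003, 0, 0, -0.34, -0.005, 0.003, 0, 0, -0.34, -0.005, 0.003, 0, 0, -0.34, -0.004, 0.0025, 0, 0, -0.34, 0, 0, 0, 0])

```text
time: 8.55
position: [552.4, 113.9, 30.4]
eef_rot: [0.0, 0.073, 0.997, 0.0]
force: [-1.5, -0.6, 5.5]
width: 59.0
finger_force: 20.5
```

Request:
carry_out(increments=[-0.34, 0, 0, 0, 0, -0.42, 0, 0, 0, 0, -0.5, 0, 0, 0, 0, -0.7, 0, 0, 0, 0, -1, 0, 0, 0, 0])

```text
time: 9.05
position: [551.9, 113.8, 29.7]
eef_rot: [-0.0, 0.073, 0.997, -0.0]
force: [-0.3, -0.1, 0.0]
width: 84.5
finger_force: 0.0
```

Request:
carry_out(increments=[-1, 0, 0, 0, 0, -1, 0, 0, -0.03, 0, -1, 0, 0, -0.05, 0, -1, 0, 0, -0.05, 0, -1, 0.035, 0, 0, 0])

```text
time: 9.55
position: [523.1, 119.5, 168.2]
eef_rot: [0.007, 0.073, 0.997, 0.002]
force: [-0.9, 0.6, -0.5]
width: 85.6
finger_force: 0.0
```

Request:
carry_out(increments=[-1, 0.02, 0, -0.04, 0, -1, 0, 0, 0, 0, -1, 0, 0, 0, 0])

```text
time: 9.85
position: [497.9, 122.0, 201.0]
eef_rot: [0.001, 0.072, 0.997, 0.0]
force: [1.0, -0.5, -0.1]
width: 85.1
finger_force: 0.0
```

Run:
```python
from h import *
import pickle
o=r.observe();print(o["position"],o["eef_rot"],o["time"],o["force"])
m=camera_model("wrist");i=get_image("wrist");cv2.imwrite("pics/w4f.png",i);pickle.dump(m,open("w4.pkl","wb"))
P=ray(m,[[0,0]],0)
u=proj(m,[[552,113.7,28]])[0];print(u)
x0,y0=int(u[0])-110,int(u[1])-85;print(x0,y0)
g=255*(i[y0:y0+150,x0:x0+212]/255.)**2
cv2.imwrite("pics/w4.png",cv2.resize(g.astype(np.uint8),None,fx=3.75,fy=3.75,interpolation=cv2.INTER_CUBIC))
```

```text
[497.88516612 121.96066136 200.98411596] [1.20222253e-03 7.24293281e-02 9.97372754e-01 3.69064033e-04] 9.85 [ 0.9653734  -0.4555594  -0.10048209]
[321.21055211 224.1344353 ]
211 139
```

View pics/w4.png

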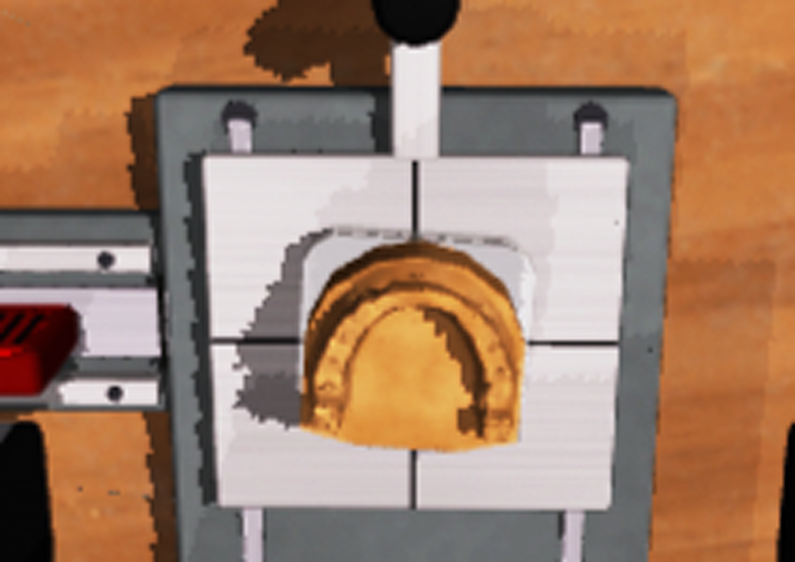

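Stage corners are now at (204,156), (630,157), (612,508) and (217,506). The base's rear edge runs (335,228) to (505,238), with its sides at x≈303 and x≈537.

Run:
```python
from h import *
import pickle
from scipy.optimize import least_squares
m=pickle.load(open("w4.pkl","rb"))
c=lambda L:(np.array(L,float)+.5)/3.75-.5+[211,139]
P=np.array([(-120,-60,28),(-120,60,28),(-10,60,28),(-10,-60,28),(-65,0,28)],float)
uv=c([(204,156),(630,157),(612,508),(217,506),(415,341.5)])
def W(q,P=P):
    R=np.array([[np.cos(q[2]),-np.sin(q[2])],[np.sin(q[2]),np.cos(q[2])]]); Q=P.copy();Q[:,:2]=P[:,:2]@R.T+q[:2];return Q
s=least_squares(lambda q:(proj(m,W(q))-uv).ravel(),[615,103,-.145]);q=s.x
print(q,np.round(s.fun.reshape(-1,2),1).tolist())
R=np.array([[np.cos(q[2]),-np.sin(q[2])],[np.sin(q[2]),np.cos(q[2])]])
f=lambda L,z:np.round((ray(m,c(L),z)[:,:2]-q[:2])@R+[65,0],1).tolist()
print("cast edges",f([(335,228),(505,238),(537,265),(534,340),(303,255),(302,410)],40))
print("tooth body front z~60",f([(303,425),(410,450),(518,443),(302,400),(525,350)],60))
k=R@np.array([-165,0])+q[:2];print("mark",R@[-65,0]+q[:2],"knob",k,"tab",R@[-60,-115]+q[:2])
o=r.observe();d=R@[-60,-115]+q[:2]-o["position"][:2];print("tcp->tab scanner",d@R,o["position"])
```

```text
[ 6.22192405e+02  1.03392060e+02 -1.50126258e-01] [[-0.7, -0.6], [0.5, -0.3], [0.2, 0.7], [-0.1, 0.8], [0.2, -0.4]]
cast edges [[-37.2, -22.2], [-34.5, 24.3], [-26.8, 33.3], [-4.8, 33.2], [-29.4, -31.1], [16.9, -32.3]]
tooth body front z~60 [[12.2, -30.2], [19.4, -1.4], [17.2, 27.7], [4.9, -30.3], [-9.7, 28.8]]
mark [557.92351188 113.1136533 ] knob [459.04829166 128.06995048] tab [545.66753113  -1.34066482]
tcp->tab scanner [  65.69202497 -114.59398342] [497.85341349 121.78948313 199.875875  ]
```

The stage moved about 6 mm (bed-to-stage gap 12→19 mm), which is still under the 10 mm limit. The cast is 8 mm short of the mark in x, and y is good to about 1 mm. I'll nudge it from behind at the base with closed fingers, first feeling for the height.

Request:
carry_out(increments=[1, 0, 0, 0.03, 0, 1, 0, 0, 0.04, 0, 1, 0, 0, 0.04, 0, 1, 0, 0, 0.025, 0, 1, 0, 0, 0, 0])

```text
time: 10.4
position: [495.1, 120.9, 60.0]
eef_rot: [-0.004, 0.073, 0.997, -0.001]
force: [-0.0, 0.8, 0.4]
width: 12.2
finger_force: 0.0
```

Request:
carry_out(increments=[1, 0, 0, 0, 0, 1, 0, 0, 0, 0, 1, 0, 0, 0.005, 0, 1, 0, 0, 0.005, 0, 1, 0, 0, 0, 0])

```text
time: 10.9
position: [497.4, 121.7, 54.5]
eef_rot: [-0.0, 0.073, 0.997, -0.0]
force: [0.2, 0.5, 0.1]
width: 0.1
finger_force: 0.0
```

Request:
carry_out(increments=[1, 0, 0, 0.004, 0, 1, 0, 0, 0, 0, 1, 0, 0, 0, 0])

```text
time: 11.2
position: [497.5, 121.7, 50.8]
eef_rot: [-0.0, 0.073, 0.997, -0.0]
force: [0.6, -0.5, 0.6]
width: -0.5
finger_force: 0.0
```

Request:
carry_out(increments=[1, 0, 0, 0.004, 0, 1, 0, 0, 0, 0, 1, 0, 0, 0, 0])

```text
time: 11.5
position: [497.5, 121.7, 46.7]
eef_rot: [-0.0, 0.073, 0.997, -0.0]
force: [0.3, -0.7, -0.2]
width: 0.1
finger_force: 0.0
```

Request:
carry_out(increments=[1, 0, 0, 0.004, 0, 1, 0, 0, 0, 0, 1, 0, 0, 0, 0])

```text
time: 11.8
position: [497.5, 121.7, 42.7]
eef_rot: [-0.0, 0.073, 0.997, -0.0]
force: [-0.4, 1.0, 1.3]
width: 0.3
finger_force: 0.0
```

Request:
carry_out(increments=[1, 0, 0, 0.002, 0, 1, 0, 0, 0, 0, 1, 0, 0, 0, 0])

```text
time: 12.1
position: [497.5, 121.7, 40.8]
eef_rot: [-0.0, 0.073, 0.997, -0.0]
force: [-0.4, 0.2, 0.2]
width: -0.1
finger_force: 0.0
```

Request:
carry_out(increments=[1, 0, 0, 0.003, 0, 1, 0, 0, 0, 0, 1, 0, 0, 0, 0])

```text
time: 12.4
position: [497.5, 121.7, 37.8]
eef_rot: [-0.0, 0.073, 0.997, -0.0]
force: [0.7, -0.3, 0.5]
width: -0.0
finger_force: 0.0
```

Request:
carry_out(increments=[1, 0, 0, 0.003, 0, 1, 0, 0, 0, 0, 1, 0, 0, 0, 0])

```text
time: 12.7
position: [497.5, 121.7, 34.8]
eef_rot: [-0.0, 0.073, 0.997, -0.0]
force: [0.4, -0.1, -0.9]
width: -0.2
finger_force: 0.0
```

Request:
carry_out(increments=[1, 0, 0, 0.003, 0, 1, 0, 0, 0, 0, 1, 0, 0, 0, 0])

```text
time: 13.0
position: [497.5, 121.7, 31.8]
eef_rot: [-0.0, 0.073, 0.997, -0.0]
force: [0.6, 1.1, -0.2]
width: -0.3
finger_force: 0.0
```

Request:
carry_out(increments=[1, 0, 0, 0.003, 0, 1, 0, 0, 0, 0, 1, 0, 0, 0, 0])

```text
time: 13.3
position: [497.5, 121.7, 28.7]
eef_rot: [-0.0, 0.073, 0.997, -0.0]
force: [-0.3, 0.2, 0.2]
width: -0.0
finger_force: 0.0
```

Request:
carry_out(increments=[1, 0, 0, 0.003, 0, 1, 0, 0, 0, 0, 1, 0, 0, 0, 0])

```text
time: 13.6
position: [497.5, 121.7, 25.8]
eef_rot: [-0.0, 0.073, 0.997, -0.0]
force: [-0.5, -0.3, -0.3]
width: 0.1
finger_force: 0.0
```

Run:
```python
from h import *
o=r.observe();print(o["position"],o["force"])
i=get_image("side");m=camera_model("side");u=proj(m,[[497,121,28]])[0];print(u)
x,y=int(u[0])-60,int(u[1])-60
w=get_image("wrist");
a=cv2.resize(i[y:y+100,x:x+100],(400,400),interpolation=cv2.INTER_CUBIC);b=cv2.resize(w[110:310,220:420],(400,400))
cv2.imwrite("pics/s5.png",np.hstack([a,b]));print(x,y)
```

```text
[497.49062209 121.71216045  25.75499922] [-0.48077887 -0.3478699  -0.32745774]
[278.03585537 186.64704756]
218 126
```

View pics/s5.png

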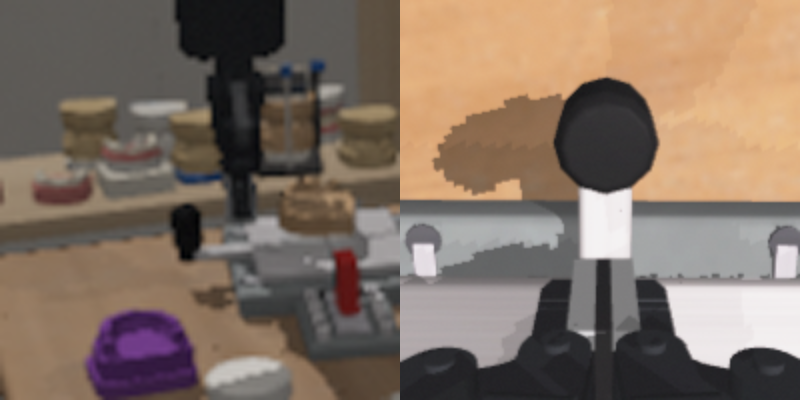

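The side crop shows the closed tips at about z≈45, so they stand roughly 20 mm behind the reported TCP. The gripper body is well clear, so I'll go on down.

Request:
carry_out(increments=[1, 0, 0, 0.005, 0, 1, 0, 0, 0.005, 0, 1, 0, 0, 0, 0, 1, 0, 0, 0, 0])

```text
time: 14.1
position: [497.4, 121.7, 15.6]
eef_rot: [-0.0, 0.073, 0.997, -0.0]
force: [-0.8, -0.5, 0.5]
width: 0.4
finger_force: 0.0
```

Request:
carry_out(increments=[1, 0, 0, 0.003, 0, 1, 0, 0, 0, 0, 1, 0, 0, 0, 0])

```text
time: 14.4
position: [497.6, 121.7, 12.9]
eef_rot: [-0.0, 0.073, 0.997, -0.0]
force: [-0.1, -0.1, 0.6]
width: -0.0
finger_force: 0.0
```

Request:
carry_out(increments=[1, 0, 0, 0.003, 0, 1, 0, 0, 0, 0, 1, 0, 0, 0, 0])

```text
time: 14.7
position: [497.5, 121.7, 9.8]
eef_rot: [-0.0, 0.073, 0.997, -0.0]
force: [0.1, 0.9, 0.2]
width: 0.2
finger_force: 0.0
```

Request:
carry_out(increments=[1, 0, 0, 0.002, 0, 1, 0, 0, 0, 0, 1, 0, 0, 0, 0])

```text
time: 15.0
position: [497.9, 121.8, 8.5]
eef_rot: [0.0, 0.073, 0.997, 0.0]
force: [-1.9, -0.3, 5.2]
width: -0.1
finger_force: 2.7
```

Request:
carry_out(increments=[1, 0, 0, 0.002, 0, 1, 0, 0, 0, 0, 1, 0, 0, 0, 0])

```text
time: 15.3
position: [498.1, 121.8, 8.2]
eef_rot: [0.001, 0.073, 0.997, 0.0]
force: [-7.7, -0.9, 19.4]
width: 0.1
finger_force: 9.7
```

Request:
carry_out(increments=[1, 0, 0, 0.002, 0, 1, 0, 0, 0, 0, 1, 0, 0, 0, 0])

```text
time: 15.6
position: [498.3, 121.9, 7.9]
eef_rot: [0.002, 0.073, 0.997, 0.0]
force: [-13.5, -3.7, 34.1]
width: -0.1
finger_force: 16.8
```

Contact came at TCP z≈8.7, so the shut tips are about 19 mm behind the TCP. I'll lift to a tip height of about 32 mm and push +x.

Request:
carry_out(increments=[1, 0, 0, -0.009, 0, 1, 0, 0, 0, 0, 1, -0.005, 0, 0, 0, 1, -0.005, 0, 0, 0, 1, 0, 0, 0, 0])

```text
time: 16.1
position: [507.9, 120.1, 12.2]
eef_rot: [-0.0, 0.073, 0.997, -0.0]
force: [-1.1, 0.1, 0.2]
width: -0.1
finger_force: 0.0
```

Request:
carry_out(increments=[1, -0.002, 0, 0, 0, 1, -0.002, 0, 0, 0, 1, -0.002, 0, 0, 0, 1, -0.002, 0, 0, 0, 1, -0.002, 0, 0, 0])

```text
time: 16.6
position: [517.4, 118.8, 12.8]
eef_rot: [-0.0, 0.073, 0.997, -0.0]
force: [-0.9, -0.5, -0.3]
width: 0.1
finger_force: 0.3
```

Request:
carry_out(increments=[1, -0.001, 0, 0, 0, 1, 0, 0, 0, 0, 1, 0, 0, 0, 0])

```text
time: 16.9
position: [518.5, 118.7, 13.0]
eef_rot: [0.0, 0.073, 0.997, 0.0]
force: [0.0, -1.1, -0.0]
width: -0.1
finger_force: 0.0
```

Request:
carry_out(increments=[1, 0.021, 0, 0, 0, -1, 0, 0, -0.045, 0, -1, 0, 0, -0.047, 0, -1, 0, 0, -0.048, 0, -1, 0, 0, -0.047, 0])

```text
time: 17.4
position: [497.2, 121.7, 202.1]
eef_rot: [0.0, 0.073, 0.997, 0.0]
force: [1.0, -0.0, 1.2]
width: 58.4
finger_force: 0.0
```

Request:
carry_out(increments=[-1, 0, 0, 0, 0, -1, 0, 0, 0, 0, -1, 0, 0, 0, 0, -1, 0, 0, 0, 0])

```text
time: 17.8
position: [497.0, 121.6, 198.4]
eef_rot: [-0.001, 0.073, 0.997, -0.0]
force: [-0.3, 0.3, -0.7]
width: 85.7
finger_force: 0.0
```

```bash
cat > meas.py <<'E'
from h import *
import pickle
# edges found on 1-D profiles: returns orange blob & stage data in the scanner frame (yaw fixed)
yaw=-0.15; R=np.array([[np.cos(yaw),-np.sin(yaw)],[np.sin(yaw),np.cos(yaw)]])
def meas(i,m):
    hsv=cv2.cvtColor(i,cv2.COLOR_BGR2HSV)
    u=proj(m,[[556,113.5,45]])[0].astype(int)
    h,s,v=cv2.split(hsv)
    o=((h>8)&(h<25)&(s>90)).astype(np.uint8)
    box=np.zeros_like(o);box[u[1]-45:u[1]+45,u[0]-45:u[0]+45]=1
    n,l,st,ce=cv2.connectedComponentsWithStats(o*box); k=1+np.argmax(st[1:,4])
    b=st[k]; c=ray(m,[ce[k],(b[0],ce[k][1]),(b[0]+b[2]-1,ce[k][1]),(ce[k][0],b[1]),(ce[k][0],b[1]+b[3]-1)],54)[:,:2]@R
    kn=proj(m,[[457,128,60]])[0].astype(int); d=(v<60).astype(np.uint8); B=np.zeros_like(d);B[max(kn[1]-24,0):kn[1]+24,kn[0]-20:kn[0]+20]=1
    n,l,st,ce=cv2.connectedComponentsWithStats(d*B);k=1+np.argmax(st[1:,4]); kk=ray(m,[ce[k]],60)[:,:2]@R
    return c,kk[0],st[k],b
E
python3 - <<'E'
from meas import *
def rep(i,m):
    c,k,st,b=meas(i,m);print("knob",k.round(1),st.tolist(),b.tolist());print((c-k-[100,0]).round(1).tolist())
for n in("w1","w4"):
    rep(cv2.imread(f"pics/{n}{'' if n=='w1' else 'f'}.png"),pickle.load(open(n+".pkl","rb")))
o=r.observe();print(o["position"],o["eef_rot"],o["time"])
m=camera_model("wrist");i=get_image("wrist");cv2.imwrite("pics/w6f.png",i);pickle.dump(m,open("w6.pkl","wb"));rep(i,m)
E
```

```text
knob [429.3 194. ] [320, 114, 22, 22, 315] [288, 179, 59, 54, 2658]
[[-19.3, -11.9], [-19.2, -41.8], [-19.3, 17.2], [-47.7, -11.9], [8.7, -11.9]]
knob [434.1 194.4] [311, 127, 22, 24, 385] [291, 204, 60, 55, 2716]
[[-5.7, 0.1], [-5.6, -29.9], [-5.9, 29.6], [-36.0, 0.0], [22.2, 0.3]]
[496.99329485 121.59915569 198.38715059] [-1.15017278e-03  7.26390588e-02  9.97357565e-01 -3.63945048e-04] 17.8
knob [434.1 194.4] [311, 129, 23, 24, 394] [293, 212, 59, 55, 2731]
[[0.7, 0.8], [0.8, -28.6], [0.5, 29.8], [-30.0, 0.7], [28.4, 1.0]]
```

The cast now sits about 1 mm from the mark in x and in y, and the stage is at about 5–6 mm. Next is the lock tab.

Request:
carry_out(increments=[-0.2, -0.02, -0.04, 0, 0, -0.2, -0.02, -0.04, 0, 0, -0.2, -0.02, -0.035, 0, 0, -0.2, 0, 0, 0, 0, -0.2, 0, 0, 0.04, 0])

```text
time: 18.35
position: [542.4, -1.8, 163.1]
eef_rot: [0.003, 0.074, 0.997, 0.0]
force: [0.9, 0.3, -0.3]
width: 51.1
finger_force: 0.0
```

Request:
carry_out(increments=[-0.2, 0, 0, 0.045, 0, -0.2, 0, 0, 0.04, 0, -0.2, 0, 0, 0, 0, -0.2, 0, 0, 0, 0])

```text
time: 18.75
position: [539.8, -0.4, 75.2]
eef_rot: [-0.001, 0.072, 0.997, -0.0]
force: [0.5, -0.9, 2.0]
width: 51.2
finger_force: 0.0
```

Run:
```python
from meas import *
o=r.observe();print(o["position"],o["force"],o["width"])
i=get_image("wrist");m=camera_model("wrist")
cv2.imwrite("pics/w7.png",i)
h,s,v=cv2.split(cv2.cvtColor(i,cv2.COLOR_BGR2HSV))
red=(((h<6)|(h>174))&(s>150)&(v>60)).astype(np.uint8);n,l,st,ce=cv2.connectedComponentsWithStats(red);k=1+np.argmax(st[1:,4]);print(st[k].tolist())
print(proj(m,[[539.7,-1.2,57]]))
```

```text
[ 5.39762067e+02 -4.47536908e-01  7.52419584e+01] [ 0.45767038 -0.85204844  2.01293361] 51.21806795153295
[303, 201, 44, 36, 1372]
[[320.28815367 225.42264157]]
```

View pics/w7.png

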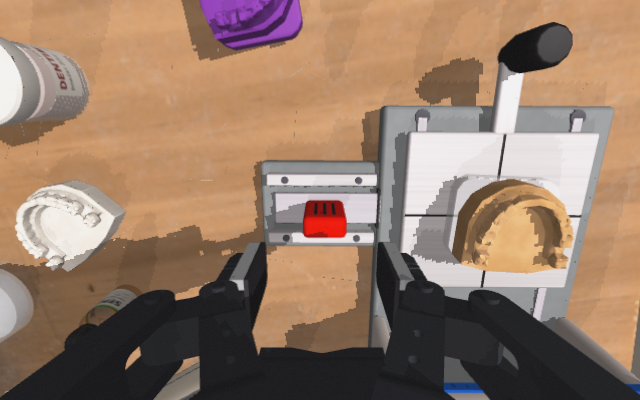

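The tab, at px (325,218), is centred between the fingers, whose gap centre is at 322. The bystanders are well away, so I'll descend and grip.

Request:
carry_out(increments=[-0.2, 0, 0, 0.03, 0, -0.2, 0, 0, 0.025, 0, -0.2, 0, 0, 0.008, 0, -0.2, 0, 0, 0, 0, -0.2, 0, 0, 0, 0])

```text
time: 19.3
position: [541.5, -0.7, 14.1]
eef_rot: [0.001, 0.073, 0.997, 0.0]
force: [0.6, -0.1, 0.3]
width: 51.1
finger_force: 0.0
```

Request:
carry_out(increments=[0.1, 0, 0, 0, 0, 0.3, 0, 0, 0, 0, 0.45, 0, 0, 0, 0, 0.5, 0, 0, 0, 0, 0.5, 0, 0, 0, 0])

```text
time: 19.8
position: [541.0, -0.6, 13.1]
eef_rot: [0.001, 0.073, 0.997, 0.0]
force: [-1.6, 1.2, 6.4]
width: 25.7
finger_force: 23.7
```

Request:
carry_out(increments=[0.5, 0, 0.003, 0, 0, 0.5, 0, 0.003, 0, 0, 0.5, 0, 0.003, 0, 0, 0.5, 0, 0, 0, 0])

```text
time: 20.2
position: [541.9, 4.7, 13.1]
eef_rot: [0.001, 0.074, 0.997, -0.004]
force: [-3.7, -20.4, 8.0]
width: 25.3
finger_force: 24.2
```

Blocked on the left at about 5 mm (20 N), so the open way is to the right.

Request:
carry_out(increments=[0.5, 0, -0.006, 0, 0, 0.5, 0, -0.007, 0, 0, 0.5, 0, -0.007, 0, 0, 0.5, 0, -0.005, 0, 0, 0.5, 0, 0, 0, 0])

```text
time: 20.7
position: [538.5, -17.3, 13.0]
eef_rot: [0.001, 0.073, 0.997, -0.0]
force: [-0.8, -2.0, 5.5]
width: 25.6
finger_force: 23.7
```

Request:
carry_out(increments=[0.5, 0, -0.005, 0, 0, 0.5, 0, -0.005, 0, 0, 0.5, 0, -0.003, 0, 0, 0.5, 0, 0, 0, 0, 0.5, 0, 0, 0, 0])

```text
time: 21.2
position: [536.8, -28.6, 13.0]
eef_rot: [0.001, 0.072, 0.997, 0.001]
force: [-0.8, 7.0, 6.7]
width: 25.6
finger_force: 23.7
```

Request:
carry_out(increments=[-0.2, 0, 0, 0, 0, -0.2, 0, 0, 0, 0, -0.2, 0, 0, 0, 0, -0.2, 0, 0, -0.03, 0, -0.2, 0, 0, -0.04, 0])

```text
time: 21.7
position: [534.4, -29.5, 80.5]
eef_rot: [-0.002, 0.073, 0.997, -0.0]
force: [0.6, -0.2, 0.5]
width: 51.4
finger_force: 0.0
```

Request:
carry_out(increments=[1, 0.01, 0, -0.045, 0, 1, 0.03, 0.035, 0, 0, 1, 0.03, 0.036, 0, 0, 1, 0.03, 0.036, 0, 0, 1, 0.0305, 0.036, 0, 0])

```text
time: 22.2
position: [426.6, 131.9, 126.9]
eef_rot: [0.0, 0.073, 0.997, -0.0]
force: [0.8, 0.3, 0.7]
width: 0.2
finger_force: 0.0
```

Request:
carry_out(increments=[1, 0, 0, 0, 0, 1, 0, 0, 0.04, 0, 1, 0, 0, 0.04, 0, 1, 0, 0, 0.033, 0, 1, 0, 0, 0, 0])

```text
time: 22.7
position: [425.0, 129.6, 9.8]
eef_rot: [-0.003, 0.073, 0.997, -0.001]
force: [-0.9, -0.1, 0.8]
width: -0.5
finger_force: 0.0
```

Run:
```python
from meas import *
o=r.observe();print(o["position"],o["force"],o["width"])
k=np.array([459,128.1]);print("tcp->knob",(k-o["position"][:2])@R)
i=get_image("top");m=camera_model("top")
h,s,v=cv2.split(cv2.cvtColor(i,cv2.COLOR_BGR2HSV))
red=(((h<6)|(h>174))&(s>150)&(v>60)).astype(np.uint8)[170:240,240:310];n,l,st,ce=cv2.connectedComponentsWithStats(red);q=1+np.argmax(st[1:,4])
t=ray(m,[ce[q]+[240,170]],52)[0,:2];print("tab",t,(t-[615.6,103.5])@R)
```

```text
[424.97116132 129.59930162   9.78736226] [-0.94125529 -0.094743    0.75016112] -0.5243189046380926
tcp->knob [33.87078434  3.60274003]
tab [535.53543398 -28.88773326] [ -59.38175163 -142.86586094]
```

Request:
carry_out(increments=[1, -0.008, 0.0035, -0.003, 0, 1, -0.002, 0, 0, 0, 1, -0.003, 0, 0, 0, 1, -0.004, 0, 0, 0, 1, -0.005, 0, 0, 0])

```text
time: 23.25
position: [450.5, 131.3, 17.5]
eef_rot: [0.0, 0.073, 0.997, 0.0]
force: [-3.2, 0.8, 1.9]
width: 0.2
finger_force: 1.5
```

Request:
carry_out(increments=[1, -0.005, 0, 0, 0, 1, -0.005, 0, 0, 0, 1, -0.005, 0, 0, 0, 1, -0.005, 0, 0, 0, 1, -0.005, 0, 0, 0])

```text
time: 23.75
position: [475.1, 127.5, 16.8]
eef_rot: [-0.0, 0.073, 0.997, -0.0]
force: [-2.4, -0.3, 2.1]
width: 0.2
finger_force: 1.6
```

Request:
carry_out(increments=[1, -0.005, 0, 0, 0, 1, -0.005, 0, 0, 0, 1, -0.005, 0, 0, 0, 1, -0.005, 0, 0, 0, 1, -0.005, 0, 0, 0])

```text
time: 24.25
position: [499.8, 123.8, 16.8]
eef_rot: [-0.0, 0.073, 0.997, -0.0]
force: [-4.1, -1.1, 2.0]
width: -0.3
finger_force: 1.6
```

Request:
carry_out(increments=[1, -0.005, 0, 0, 0, 1, -0.005, 0, 0, 0, 1, -0.004, 0, 0, 0, 1, -0.004, 0, 0, 0, 1, -0.003, 0, 0, 0])

```text
time: 24.75
position: [520.5, 120.8, 16.8]
eef_rot: [-0.0, 0.073, 0.997, -0.0]
force: [-4.3, -1.8, 0.6]
width: 0.0
finger_force: 1.4
```

Request:
carry_out(increments=[1, -0.003, 0, 0, 0, 1, -0.003, 0, 0, 0, 1, -0.002, 0, 0, 0, 1, -0.002, 0, 0, 0, 1, -0.001, 0, 0, 0])

```text
time: 25.25
position: [531.2, 119.3, 16.8]
eef_rot: [-0.0, 0.073, 0.997, 0.0]
force: [-3.0, -1.3, 0.5]
width: -0.1
finger_force: 1.3
```

Request:
carry_out(increments=[1, -0.001, 0, 0, 0, 1, -0.001, 0, 0, 0, 1, -0.001, 0, 0, 0, 1, -0.001, 0, 0, 0, 1, 0, 0, 0, 0])

```text
time: 25.75
position: [535.2, 118.8, 16.9]
eef_rot: [0.0, 0.073, 0.997, 0.0]
force: [-2.1, -1.7, -0.6]
width: 0.2
finger_force: 0.9
```

Request:
carry_out(increments=[1, -0.001, 0, 0, 0, 1, -0.001, 0, 0, 0, 1, 0, 0, 0, 0, 1, 0, 0, 0, 0])

```text
time: 26.15
position: [535.5, 118.7, 16.8]
eef_rot: [-0.001, 0.072, 0.997, 0.0]
force: [-11.3, -1.0, 3.8]
width: -0.1
finger_force: 5.2
```

Request:
carry_out(increments=[1, 0.005, 0, 0, 0, 1, 0.01, 0, 0, 0, 1, 0.025, 0, 0, 0, 1, 0, 0, -0.03, 0, 1, 0, 0, -0.05, 0])

```text
time: 26.65
position: [494.6, 124.1, 94.8]
eef_rot: [-0.002, 0.072, 0.997, -0.001]
force: [1.2, -0.6, 0.5]
width: 0.1
finger_force: 0.0
```

Request:
carry_out(increments=[-1, 0, 0, -0.05, 0, -1, 0, 0, -0.05, 0, -1, 0, 0, 0, 0, -1, 0, 0, 0, 0, -1, 0, 0, 0, 0])

```text
time: 27.15
position: [497.0, 124.3, 195.8]
eef_rot: [-0.0, 0.073, 0.997, -0.0]
force: [0.2, -0.6, -1.3]
width: 71.7
finger_force: 0.0
```

Run:
```python
from meas import *
o=r.observe();print(o["position"],o["force"],o["time"])
m=camera_model("wrist");i=get_image("wrist");cv2.imwrite("pics/w8.png",i)
h,s,v=cv2.split(cv2.cvtColor(i,cv2.COLOR_BGR2HSV))
def blob(mask,P,a):
    u=proj(m,[P])[0].astype(int);B=np.zeros_like(mask);B[max(u[1]-a,0):u[1]+a,u[0]-a:u[0]+a]=1
    n,l,st,ce=cv2.connectedComponentsWithStats(mask*B);k=1+np.argmax(st[1:,4]);return ce[k],st[k]
org=np.array([616,103.7]);W=lambda x,y,z:[*(org+R@[x,y]),z]
kc,ks=blob((v<60).astype(np.uint8),W(-60,0,60),24);K=(ray(m,[kc],60)[0,:2]-org)@R;print("knob",K,ks)
oc,os_=blob(((h>8)&(h<25)&(s>90)).astype(np.uint8),W(20,0,50),45)
e=(ray(m,[(oc[0],os_[1]),(os_[0],oc[1]),(os_[0]+os_[2]-1,oc[1])],54)[:,:2]-org)@R;print(os_,(e-K-[100,0]).round(1))
```

```text
[496.97294865 124.28615529 195.82885006] [ 0.19777154 -0.56813671 -1.27058957] 27.15
knob [-66.1162257   -0.28319993] [309 224  20  28 456]
[ 293  298   54   35 1529] [[-29.5   1. ]
 [ -5.9 -27.2]
 [ -6.2  29.6]]
```

Run:
```python
from meas import *
m6=pickle.load(open("w6.pkl","rb"));m=camera_model("wrist");i=cv2.imread("pics/w8.png")
a=ray(m6,[(322,212)],40)[0,:2];print("w6 rear rel mark",(a-[557.9,113.1])@R)
b=ray(m,[(320,298)],40)[0,:2]
# stage rear edge / knob rim: column profile left of stem
org=np.array([616,103.7]);W=lambda x,y,z:[*(org+R@[x,y]),z]
print("w8 rear rel home mark",(b-org)@R-[40,0])
for y in(-35,35):
    p=proj(m,[W(x,y,28) for x in range(-30,5)]);g=cv2.cvtColor(i,cv2.COLOR_BGR2GRAY)
    print([int(g[int(round(v)),int(round(u))]) for u,v in p])
```

```text
w6 rear rel mark [-26.18508831  -0.38760777]
w8 rear rel home mark [-27.26781472   1.15422597]
[168, 168, 167, 167, 167, 166, 166, 165, 165, 166, 165, 150, 150, 134, 172, 222, 233, 233, 233, 231, 232, 233, 233, 234, 234, 234, 234, 234, 234, 234, 234, 234, 234, 234, 234]
[171, 171, 171, 171, 170, 170, 169, 170, 170, 172, 173, 162, 129, 129, 161, 206, 230, 234, 232, 232, 232, 231, 232, 231, 231, 230, 230, 231, 231, 231, 233, 232, 233, 234, 234]
```

The stage's rear edge is at its home position, and the cast has not shifted relative to the mark.

```bash
python3 -c "
from rig import r
print(r.sign_off())"
```

```text
the job is handed in; nothing more can be done
None
```

I handed the job in at about 27 s with no verdict returned: by my camera checks the cast is within about 2 mm of the crossing, the lock bar is fully right (left was blocked), the stage is home, and I kept clear of the bystanders; while still locked the stage had crept about 6 mm (limit 10 mm).

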